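# Dress a brass plate's edge with the long block file

### The job

Pick up the long block file and, keeping it level, give the top edge of the upright brass plate at least two full strokes, each pushed forward, away from the robot towards the wooden end stop, beginning with the front part of the file on the edge and finishing with the rear part on it. Press lightly all the way through a stroke and lift the file clear of the edge before every return, never dragging it back, since nothing holds the plate's clamp block against its stop. Then lay the file flat and lengthways on the middle of the cork mat and let go; leave the short file alone.

Things in the scene. Friction and masses are not known exactly. Their poses are not given: they have to be found in the camera images.
- long_file_grip (a point): Centre of the long block file: steel file 180 long (x), 30 wide (y), 6 thick under a pale wooden grip block 150 long, 28 wide, 50 high; all 56 high, 0.3 kg, loose, lying file-face down on the bench; both ends alike. The point is half-way up, 28 mm above the flat file face; z up. Gripped here across its width, fingertips stay above the face. The other block file is alike but 100 long.
- plate_edge (a point): Middle of the top edge of an upright brass plate, 70 wide (y), 6 thick (x), edge 90 above the bench and 30 above the dark wooden block clamping it. x: forward stroke direction, level, towards the end stop; z up. It stands on a rubber strip: pressed down it sinks springily, 1.2 N to start, 0.8 N more per mm, 10 mm at most; file face 3 to 5 mm below the edge's rest height is light pressure.
- block (a joint): How far the clamp block with the plate is pulled back from the wooden end stop, towards the robot, m; 0 = home. It slides easily (1 N) between guides on a plywood board fixed to the bench, 60 mm at most, and does not return by itself; the stop holds it forward. Stop: 35 to 57 mm beyond the plate's middle, top 58 above the bench.
- mat_top (a point): Middle of the top face of a thin cork mat fixed on the bench, 240 long (x), 110 wide (y), 3 thick; z up.
- short_file_grip (a point): Centre of the short block file: same make, 100 long, 30 wide, 56 high; not to be used. The point is half-way up, 28 mm above the bench; x along its length.
There are look-alikes about, which are no part of the job. What is shaped like the part that bears long_file_grip but orange or purple is not meant.

How it is judged:
By the outcome, as a careful person would: the job done as asked, in the order asked, and still so for the second after the job is handed in, with the robot touching nothing.
It also fails if it takes over 58 s, if anything falls off the work surface, if the arm or the gripper's body presses on something with over 40 N, if the wrist force passes 120 N, or if a joint passes its speed limit or range.

### The arm

A 6-joint arm with a two-finger parallel gripper is mounted at the origin on the work surface. World frame = base frame: x ahead of the robot, y to its left, z up, the work surface at z = 0. Lengths are in m, angles in rad, forces in N, time in s.
With the tool pointing down it reaches from about 0.35 to 0.875 m from the base axis. Payload 15.5 kg.
Tool frame: the origin (TCP) lies at the centre of the arm's flange, where the gripper is bolted on; the fingertips stand 173 mm ahead of it and the grasp point (between the pads) lies 155 mm ahead of it; z points along the fingers, y is the line along which they close (so a half turn about z gives the same grasp; the last joint's range is limited). The gripper opens to 85 mm and grips with 20 to 120 N. Pads are 22 mm wide; open, the fingers measure 114 mm over their backs; the gripper's body (76 mm by 85 mm) begins 54 mm behind the grasp point. The pads swing forward as they close: fully open they stand 13 mm farther back than shut.
Start: joints at [-1.234, 0.494, 1.345, -0, 1.302, -0.096], TCP at [0.262, -0.567, 0.405] pointing down, gripper open.
Joint ranges: [-2.91, 2.91], [-0.82, 2.16], [0.22, 2.67], [-1.22, 4.37], [0.12, 2.79], [-3.08, 3.08]. Speed limits (rad/s): [1.89, 1.89, 2.57, 3.01, 3.01, 3.01].

### API

Orientations are given as a unit quaternion [x, y, z, w].
In Python, from rig import arm gives the robot as it stands. The module is installed in compiled form; this text tells all that it offers. Calls block until the motion is done:
- arm.goto(position, orientation): joint-space move of the TCP to a pose.
- arm.line_to(position, attitude=None, vel=0.15, force_limit=None): straight line of the TCP; attitude=None keeps the orientation; vel is the mean speed in m/s. With force_limit (N) it stops when the force on the tool has changed by that much, and returns True; else False.
- arm.move_joints(angles): joint-space move.
- arm.move_gripper(opening, force=None): opening from 0.0 (shut) to 1.0 (fully open); force is the grip in N (None keeps the last); returns when the fingers have stopped.
- arm.sleep(seconds).
- arm.ik(position, orientation): joint angles nearest the present ones, or None.
- arm.read_camera(name): name is "side" or "top"; returns (picture, depth): 400x640x3 uint8, red, green, blue; 400x640 float32, m along the optical axis (not along the pixel's ray), 0 where there is no reading.
- arm.camera_model(name): a dict with "fx", "fy", "cx", "cy" (pixels), "k1" (the pictures are not rectified: a ray, as slopes to the right and down, at radius r is drawn at 1 + k1 r^2 times it, then the intrinsics apply), "R" (3x3) and "t" (3): a world point X has camera coordinates R X + t. Camera axes: x right, y down, z forward; pixel columns grow to the right and rows downward; lengths in m; the calibration is good to about 2 mm. A picture is of the moment at which its call begins. camera_model takes no time and is no camera call.
A pose or a line that the arm cannot do raises arm.PlanningError and nothing moves.
- arm.sign_off(): hands the job in; it is judged then, once.
Readings, each from a call of its own:
- arm.get_time_s(): time.
- arm.get_q(): joint angles.
- arm.get_joint_velocities(): joint speeds.
- arm.get_tau(): joint torques, N m.
- arm.get_ee_pos(): TCP position.
- arm.get_ee_rot(): TCP orientation.
- arm.get_ft_force(): force on the tool from outside, world axes, zero at the start.
- arm.get_torque(): the same for the moment, N m.
- arm.get_width(): opening from 0.0 (shut) to 1.0 (fully open).
- arm.get_gripper_force(): force on a finger pad.
Only numpy, scipy, OpenCV 4.12 (cv2) and the standard library are available. Lean on these libraries where they do the work, as an engineer would, in place of code of your own. Each camera call takes 0.05 s, during which the arm holds its last target. There are 200 camera calls.

## Working session

There is one attempt and no reset: what is moved stays moved. The work goes in short steps, each a Python script; the robot and the scene stay as the last script left them, time stands still between calls to the robot, and variables do not carry over. Pictures are saved under pics/ and viewed, at most 10 in all, crops included, and the job is handed in when it is done.

```bash
mkdir -p pics; cat > h.py <<'E'
import numpy as np, cv2
from rig import arm
def cloud(name):
    p,d=arm.read_camera(name); m=arm.camera_model(name)
    K=np.array([[m['fx'],0,m['cx']],[0,m['fy'],m['cy']],[0,0,1.]])
    h,w=d.shape; u,v=np.meshgrid(np.arange(w),np.arange(h))
    pts=np.stack([u,v],-1).reshape(-1,1,2).astype(np.float64)
    n=cv2.undistortPoints(pts,K,np.array([m['k1'],0,0,0,0.])).reshape(h,w,2)
    X=np.dstack([n*d[...,None],d])
    W=(X-np.array(m['t']))@np.array(m['R'])
    W[d==0]=np.nan
    return p,W
E
python3 - <<'E'
from h import *
for n in("top","side"):
    p,W=cloud(n); cv2.imwrite(f"pics/{n}0.png",p[...,::-1]); np.save(f"{n}0.npy",W)
    m=arm.camera_model(n);print(n,-np.array(m['R']).T@m['t'],m['fx'],m['k1'])
print(arm.get_ee_rot(),arm.get_time_s())
E
```

```text
top [ 0.25013656 -0.016472    1.36056351] 473.348255604441 0.022884816436114366
side [ 0.36878986 -0.85865508  0.75444881] 366.6672327279319 -0.08726839770553536
[ 9.76675041e-01  2.14722015e-01 -7.53729699e-05 -5.60976733e-04] 0.1
```

View pics/top0.png

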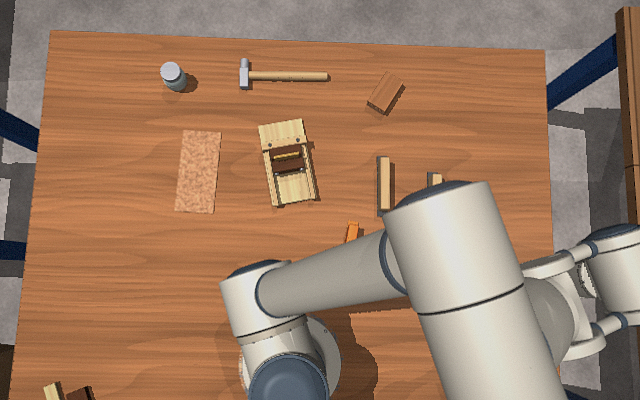

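View pics/side0.png

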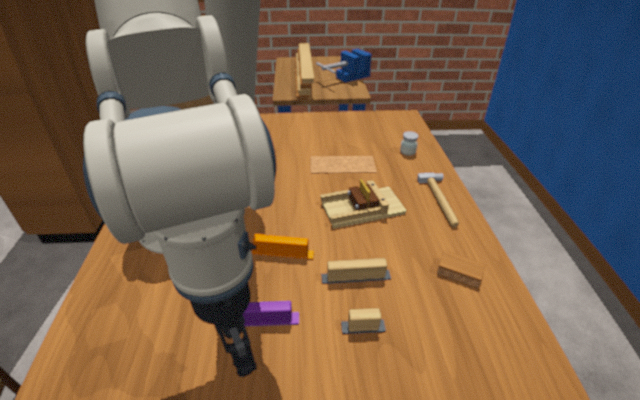

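The top view shows pale long file at (385,185), pale short file at (434,180, partly hidden), orange look-alike at (352,232), brown wood block at (385,92), mat at (198,171), and plate fixture at (288,158). The side view shows the long file at (357,271), the short file at (364,321), orange at (280,247) and purple at (268,314). I choose the long pale one and will check it in a crop.

```bash
python3 - <<'E'
from h import *
p=cv2.imread("pics/top0.png"); W=np.load("top0.npy")
c=cv2.resize(p[105:225,250:450],None,fx=4,fy=4,interpolation=cv2.INTER_CUBIC)[:, :800]
cv2.imwrite("pics/crop1.png",c)
def reg(name,W,u0,u1,v0,v1,z0,z1):
    R=W[v0:v1,u0:u1].reshape(-1,3); R=R[(R[:,2]>z0)&(R[:,2]<z1)]
    r=cv2.minAreaRect((R[:,:2]*1000).astype(np.float32))
    print(name,len(R),"z",np.median(R[:,2]).round(4),"c",np.round(r[0],1),"size",np.round(r[1],1),round(r[2],1))
reg("file",W,365,402,140,225,.045,.07)
reg("short",W,420,450,160,200,.045,.07)
reg("plate",W,255,325,110,215,.078,.1)
reg("blk",W,255,325,110,215,.052,.07)
reg("board",W,255,325,110,215,.008,.2)
reg("tabletop",W,330,350,110,215,-.1,.1)
h=cv2.cvtColor(p,cv2.COLOR_BGR2HSV)
# height profile of fixture
np.set_printoptions(linewidth=250)
print((W[115:212:3,284,2]*1000).round())
S=np.load("side0.npy")
reg("Sfile",S,315,395,255,285,.045,.07)
reg("Sshort",S,338,390,302,335,.045,.07)
reg("Splate",S,315,410,175,230,.075,.1)
E
```

```text
file 519 z 0.0556 c [ 505.4 -248.5] size [148.1  27.9] 0.6
short 105 z 0.0551 c [ 520.  -396.4] size [27.3 34.4] 87.2
plate 84 z 0.0882 c [568.6  30.3] size [ 8.6 68.3] 12.3
blk 928 z 0.0582 c [578.8  31.8] size [ 92.8 129.6] 12.8
board 3613 z 0.0187 c [579.9  31.6] size [286.5 164.1] 3.5
tabletop 2091 z -0.0003 c [ 575.9 -125.1] size [316.5  57.8] 1.2
[ 4. -5. 18. 12. 15. 15. 13. 13. 56. 58. 51. 63. 61. 87. 73. 59. 60. 58. 63. 22. 15. 17. 13. 15. 15. 14. 16. 15. 13. 15.  4.  4. -3.]
Sfile 624 z 0.055 c [ 504.8 -249.2] size [150.   30.9] 0.8
Sshort 404 z 0.0552 c [ 502.  -397.1] size [29.5 70.4] 86.0
Splate 76 z 0.0859 c [565.9  31.9] size [ 9.2 73.6] 13.0
```

View pics/crop1.png

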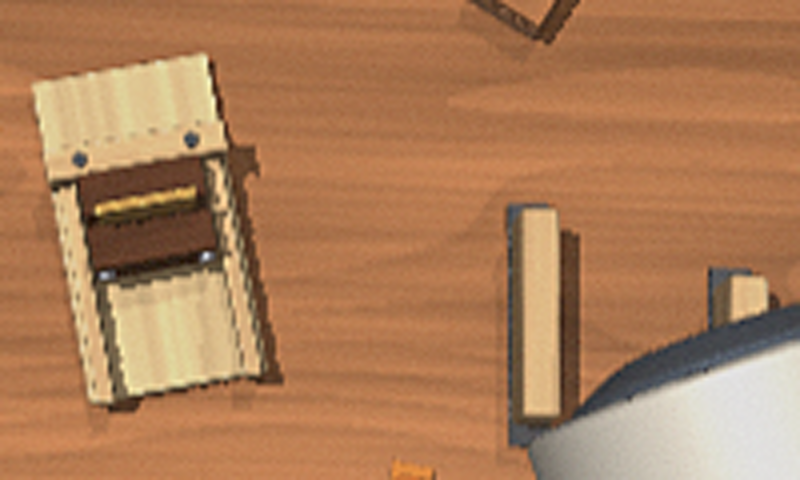

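The crop confirms it: the long pale file with its steel edge is at crop (535,320), the short one is at (745,295), and the plate's brass edge is at crop (145,205), with its block up against the stop. The file and plate sizes match the description. Next: the mat, an IK check and a move above the file.

```bash
cat >> h.py <<'E'
F=np.array([.505,-.2488]); FY=np.radians(.7)
P=np.array([.5672,.0312]); PY=np.radians(12.7)
def q(yaw): return [np.cos(yaw/2),np.sin(yaw/2),0,0]
def quick(W,p,x):pass
E
python3 - <<'E'
from h import *
W=np.load("top0.npy"); p=cv2.imread("pics/top0.png")
hsv=cv2.cvtColor(p,cv2.COLOR_BGR2HSV)
print(hsv[170,198],hsv[170,235],hsv[150,165])
d=p[120:225,165:232].astype(float); ref=p[150:190,190:205].reshape(-1,3).mean(0); bg=p[120:225,225:240].reshape(-1,3).mean(0)
m=(np.linalg.norm(cv2.GaussianBlur(d,(5,5),0)-ref,axis=2)<np.linalg.norm(cv2.GaussianBlur(d,(5,5),0)-bg,axis=2)).astype(np.uint8)
m=cv2.morphologyEx(m,cv2.MORPH_OPEN,np.ones((5,5)))
n,l,s,c=cv2.connectedComponentsWithStats(m); k=1+np.argmax(s[1:,4])
pts=W[120:225,165:232][l==k]; r=cv2.minAreaRect((pts[:,:2]*1000).astype(np.float32)); print(r,np.median(pts[:,2]),pts.mean(0))
e=np.linalg.eigh(np.cov(pts[:,:2].T)); print(np.degrees(np.arctan2(e[1][1,1],e[1][0,1])), np.sqrt(e[0]*12))
# plate yaw by fixture board: guides; use plate points
R=W[110:215,255:325].reshape(-1,3); R=R[(R[:,2]>.078)&(R[:,2]<.1)]
e=np.linalg.eigh(np.cov(R[:,:2].T)); print("plate",R.mean(0),np.degrees(np.arctan2(e[1][1,1],e[1][0,1])))
f=np.array([np.cos(PY),np.sin(PY)])
for pos,y in [(F,FY),(P-.075*f,PY),(P+.075*f,PY),(np.array([.53,.24]),0)]:
    for dy in(0,np.pi): 
        j=arm.ik([*pos,.27],q(y+dy)); print(None if j is None else np.round(j,2))
arm.goto([*F,.30],q(FY))
p,W=cloud("top"); cv2.imwrite("pics/top1.png",p[...,::-1]); np.save("top1.npy",W)
R=W[140:225,365:402].reshape(-1,3); R=R[(R[:,2]>.045)&(R[:,2]<.07)]
p,W=cloud("side"); cv2.imwrite("pics/side1.png",p[...,::-1]); np.save("side1.npy",W)
print(arm.get_time_s(),arm.get_ft_force(),arm.get_ee_pos())
E
```

```text
[ 12 121 221] [ 12 142 178] [ 12 146 173]
((532.0540771484375, 289.6336669921875), (109.36944580078125, 238.79820251464844), 87.01538848876953) nan [nan nan nan]
nan [nan nan]
plate [0.56747564 0.02973763 0.08732736] 102.4811758089154
[-0.56  0.57  1.64 -0.    0.92  0.99]
[-0.56  0.57  1.64 -0.    0.92 -2.15]
[-0.09  0.5   1.81 -0.    0.83  1.26]
[-0.09  0.5   1.81 -0.    0.83 -1.88]
[-0.02  0.66  1.44 -0.    1.04  1.33]
[-0.02  0.66  1.44 -0.    1.04 -1.81]
[ 0.32  0.59  1.6  -0.    0.95  1.89]
[ 0.32  0.59  1.6  -0.    0.95 -1.25]
1.7333 [ 0.38516643 -0.03453123 -0.04612939] [ 0.5048396  -0.24967556  0.30021525]
```

View pics/side1.png

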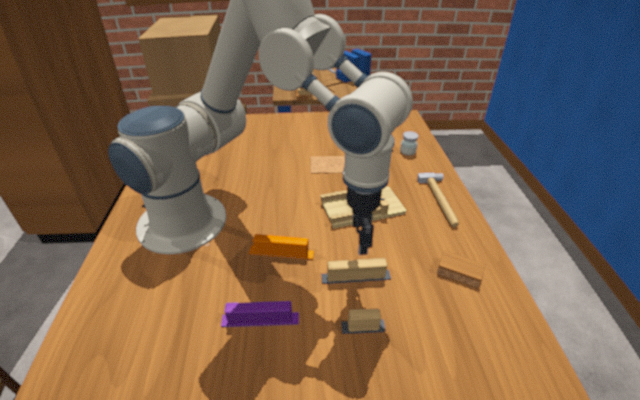

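The side view shows the gripper centred above the long file at (357,270), with orange at (280,247), purple at (260,314) and the short file at (364,321) all clear of it. The mat measures 239x109 mm with its centre at (0.532, 0.290) and yaw -3°, as expected. Grasping now.

```bash
cat >> h.py <<'E'
M=np.array([.532,.2896]); MY=np.radians(-3.0)
GZ=.184
E
python3 - <<'E'
from h import *
arm.line_to([*F,GZ],vel=.12)
arm.sleep(.2); print(arm.get_ee_pos(),arm.get_ft_force())
arm.move_gripper(0.0,force=90)
arm.sleep(.3); print("w",arm.get_width(),arm.get_gripper_force(),arm.get_ee_pos(),arm.get_ft_force())
z0=arm.get_ee_pos()[2]; np.save("z0.npy",z0)
arm.line_to([*F,z0+.16],vel=.15); arm.sleep(.3)
print(arm.get_ee_pos(),arm.get_ft_force(),arm.get_torque())
f=np.array([np.cos(PY),np.sin(PY)]); S=P-.073*f
arm.goto([*S,z0+.13],q(PY)); arm.sleep(.3)
print(arm.get_ee_pos(),arm.get_ft_force(),arm.get_torque(),arm.get_time_s())
p,W=cloud("side"); a=p[...,::-1]; np.save("side2.npy",W)
cv2.imwrite("pics/side2.png",cv2.resize(a[80:280,220:460],None,fx=3,fy=3))
E
```

```text
[ 0.50514595 -0.24887372  0.18456168] [-0.49421332  0.18426005 -0.18202473]
w 0.3146904834623481 89.35687065124512 [ 0.50504116 -0.2488197   0.18421402] [-1.18234893  0.66644352  5.57407248]
[ 0.50496628 -0.2487906   0.34382184] [-0.21535313  0.76984387 -2.98422495] [ 0.01477053 -0.03757761  0.01178832]
[0.49615819 0.01442458 0.31422734] [-0.48066117  0.0915689  -2.88005981] [-0.0463968  -0.02018433 -0.01039856] 6.7667
```

View pics/side2.png

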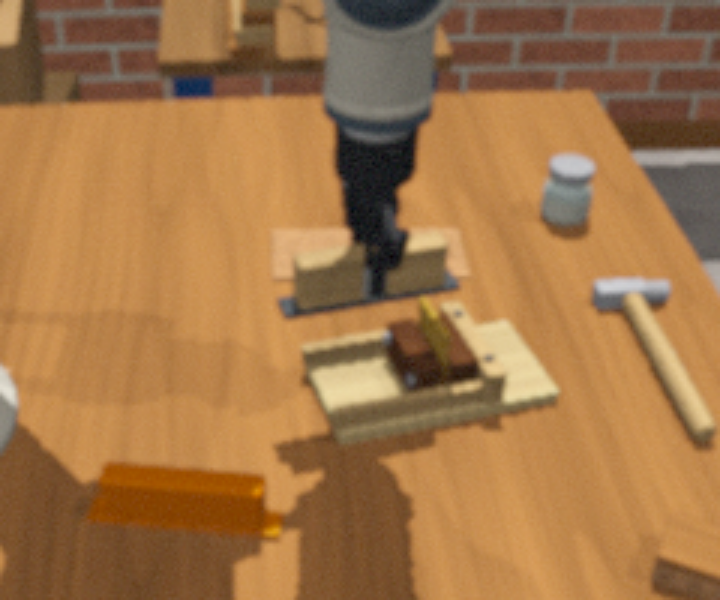

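The side view shows the file held level above and behind the plate, with its face line from (285,305) to (455,285) and the plate edge at (432,320). I'll check the level and height by depth, then do the first stroke, with force readings along the way.

```bash
cat >> h.py <<'E'
z0=None
f=np.array([np.cos(PY),np.sin(PY)])
def stroke(z0,face=.086,a=.075):
    S=P-a*f; E_=P+a*f
    arm.line_to([*S,z0+.1],vel=.12); arm.line_to([*S,z0+face],vel=.04); arm.sleep(.15)
    print("down",arm.get_ee_pos()[2]-z0,arm.get_ft_force().round(2) if hasattr(arm.get_ft_force(),'round') else arm.get_ft_force())
    for s in (-.4,.2,1):
        arm.line_to([*(P+s*a*f),z0+face],vel=.08)
        print(s,np.round(arm.get_ee_pos()[2]-z0,4),np.round(arm.get_ft_force(),2),np.round(arm.get_torque(),2))
    arm.sleep(.1)
    arm.line_to([*E_,z0+.13],vel=.1)
E
python3 - <<'E'
from h import *
z0=float(np.load("z0.npy"))
W=np.load("side2.npy")[80:280,220:460].reshape(-1,3)
L=(W[:,:2]-(P-.073*f)); u=L@f; v=L@np.array([-f[1],f[0]])
k=(abs(u)<.075)&(abs(u)>.03)&(abs(v)<.012)&(W[:,2]>.17)&(W[:,2]<.2)
print(k.sum(),np.polyfit(u[k],W[k,2],1), W[k,2].max(), W[k,2].min())
k=(abs(v)<.02)&(abs(u)<.12)&(W[:,2]>.12)&(W[:,2]<.25); print(u[k].min(),u[k].max())
stroke(z0)
print(arm.get_ft_force(),arm.get_time_s())
p,W=cloud("side"); np.save("side3.npy",W); a=p[...,::-1]
cv2.imwrite("pics/side3.png",cv2.resize(a[80:280,220:460],None,fx=3,fy=3))
R=W[175:240,315:410].reshape(-1,3); R=R[(R[:,2]>.08)&(R[:,2]<.095)]; print("plate",len(R),R.mean(0))
E
```

```text
158 [0.00882121 0.1847356 ] 0.18909039592130594 0.17075361328114227
-0.09051105526678732 0.09133418994930959
down 0.08623481121375207 [ 1.31 -1.66  0.38]
-0.4 0.086 [0.5  0.14 1.27] [ 0.02 -0.26  0.04]
0.2 0.086 [ 0.86 -0.29  1.38] [-0.03 -0.16  0.06]
1 0.086 [ 0.32 -0.06  1.22] [ 0.05  0.14 -0.02]
[-0.08482833 -0.18502027 -2.94403818] 10.8917
plate 58 [0.56451617 0.02971558 0.08761756]
```

View pics/side3.png

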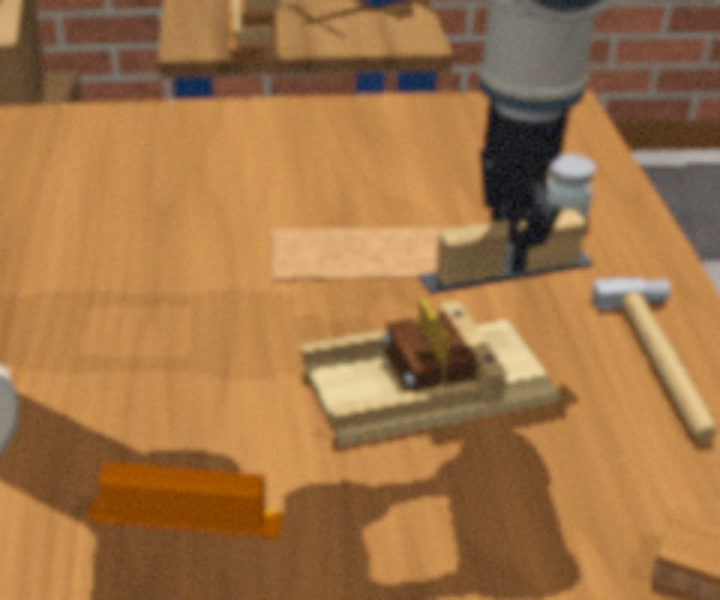

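The view shows the plate and block at (440,340), still home against the stop, and the file level past it at (510,260). The pressing force was about 4.2 N, which means about 3.8 mm of sink, in the light range. I'll do two more strokes, then place the file.

```bash
python3 - <<'E'
from h import *
z0=float(np.load("z0.npy"))
for a in (.077,.077):
    arm.line_to([*(P-a*f),z0+.13],vel=.2); stroke(z0,a=a)
p,W=cloud("side"); R=W[175:240,315:410].reshape(-1,3); R=R[(R[:,2]>.08)&(R[:,2]<.095)]; print("plate",len(R),R.mean(0))
arm.line_to([*(P+.077*f),z0+.18],vel=.2)
arm.goto([*M,z0+.12],q(MY))
arm.line_to([*M,z0+.02],vel=.15); arm.sleep(.3)
print(arm.get_ft_force())
print(arm.line_to([*M,z0+.0025],vel=.03,force_limit=5)); arm.sleep(.2)
print(arm.get_ee_pos()-np.array([0,0,z0]),arm.get_ft_force(),arm.get_time_s())
p,W=cloud("side"); cv2.imwrite("pics/side4.png",cv2.resize(p[80:280,220:460,::-1],None,fx=3,fy=3))
E
```

```text
down 0.08625382418869001 [ 1.13 -0.66  0.92]
-0.4 0.086 [0.51 0.09 1.06] [-0.05 -0.27 -0.01]
0.2 0.086 [1.72 0.01 0.14] [-0.05 -0.12  0.02]
1 0.0861 [-0.46  1.36  0.43] [ 0.04  0.16 -0.02]
down 0.08624614667093375 [ 1.47 -2.25  1.08]
-0.4 0.086 [0.12 0.35 1.47] [-0.02 -0.3  -0.  ]
0.2 0.086 [ 1.21 -0.5   1.07] [-0.04 -0.15  0.  ]
1 0.0861 [1.   0.65 0.09] [-0.01  0.1   0.02]
plate 59 [0.56506352 0.02838352 0.08692941]
[ 0.02674988  1.00932003 -3.09172906]
True
[0.53181234 0.28954358 0.00299576] [-1.11918349 -0.6684291   9.00246529] 24.3667
```

View pics/side4.png

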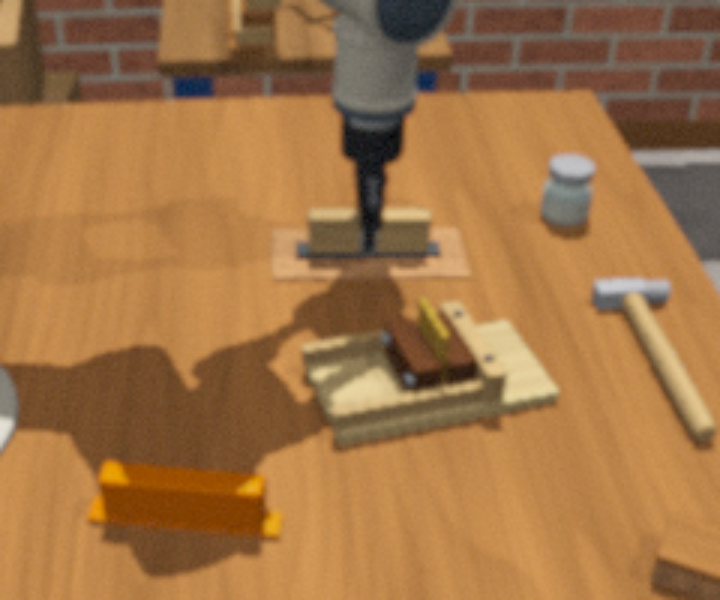

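The file rests centred on the mat, spanning (300..438,250) against the mat's (272..468), and the block is still home. Release and retreat.

```bash
python3 - <<'E'
from h import *
z0=float(np.load("z0.npy"))
arm.move_gripper(1.0); arm.sleep(.3)
arm.line_to([*M,z0+.16],vel=.12)
arm.move_joints([-1.234,.494,1.345,0,1.302,-.096]); arm.sleep(.5)
p,W=cloud("top"); R=W[100:230,165:240].reshape(-1,3); R=R[(R[:,2]>.05)&(R[:,2]<.07)]
print(cv2.minAreaRect((R[:,:2]*1000).astype(np.float32)),np.median(R[:,2]))
R=W[110:215,255:325].reshape(-1,3); R=R[(R[:,2]>.078)&(R[:,2]<.1)]; print("plate",R.mean(0),arm.get_time_s())
cv2.imwrite("pics/top5.png",p[...,::-1])
E
```

```text
((533.1541748046875, 286.560546875), (29.184202194213867, 150.3878631591797), 87.43890380859375) 0.058042325299312456
plate [0.56603724 0.03043527 0.08823134] 30.475
```

View pics/top5.png

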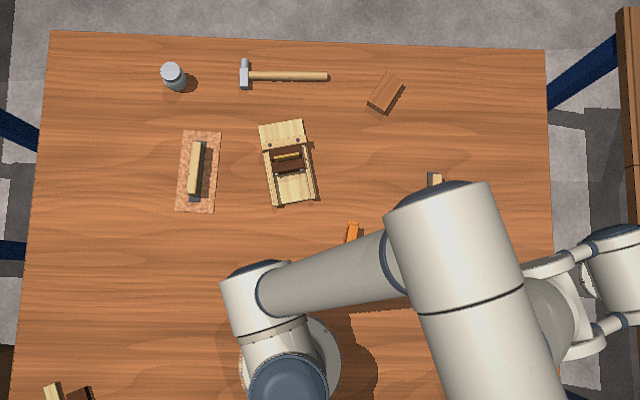

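The file lies lengthways and centred on the mat at (196,168), the plate block is at home at (288,158), and everything else is untouched.

```bash
python3 -c "
from rig import arm
print(arm.sign_off())"
```

```text
the job is handed in; nothing more can be done
None
```

I handed the job in at about 30 s: three level forward strokes at about 4 N (roughly 3–4 mm of sink), each lifted clear before the return; the clamp block stayed home, the long file lies flat, lengthways and centred on the mat, and the short file was left alone.

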